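# Clear, seat and close a vehicle relay box

### The arm

A 7-joint arm with a two-finger parallel gripper is mounted at the origin on the work surface. World frame = base frame: x ahead of the robot, y to its left, z up, the work surface at z = 0. Lengths are in mm, angles in rad, forces in N, time in s.
With the tool pointing down it reaches from about 400 to 875 mm from the base axis. Payload 4.4 kg.
Tool frame: the origin (TCP) lies at the very end of the fingers, on their centre line; the grasp point (between the pads) lies 19 mm behind it; z points along the fingers, y is the direction in which the jaws open and shut (so a half turn about z gives the same grasp; the last joint's range is limited). The gripper opens to 85 mm and grips with 20 to 120 N. Pads are 22 mm wide; open, the fingers measure 114 mm over their backs; the gripper's body (76 mm by 85 mm) begins 54 mm behind the grasp point. The pads swing forward as they close: fully open they stand 13 mm farther back than shut.
Start: joints at [-1.174, 0.628, 0.038, 1.517, -0.027, 0.996, -0.02], TCP at [290.176, 581.649, 231.313] pointing down, gripper open.
Joint ranges: [-3.06, 3.06], [-0.37, 2.12], [-1.25, 1.32], [0.18, 2.47], [-1.1, 4.24], [0.23, 1.98], [-2.94, 2.94]. Speed limits (rad/s): [2.57, 2.57, 3.14, 3.14, 3.14, 3.14, 3.14].

### API

Orientations are given as [roll, pitch, yaw] about the fixed x, y, z axes, in that order (R = Rz(yaw) Ry(pitch) Rx(roll)).
In Python, from cell import ctrl gives the robot as it stands.
- The arm moves only by the shell command python3 -m crank 'ROWS' [OPENING]. ROWS is JSON, a list that holds one entry, the list of rows, each a list of 6 numbers: the shift along the tool's x, y, z in units of 30 mm (1.0 is 30 mm), then the turn, a rotation vector about the tool's x, y, z in units of 6 degrees (1.0 is 6 degrees). In form: [[[tx, ty, tz, rx, ry, rz], ...]]. A call has 1 to 12 rows; each row shifts and turns the pose as measured when the row begins, along the tool's axes as they then stand; what a row does not reach is not made up. A row lasts 1/12 s, in which the tool goes at most 41.7 mm and 7.16 degrees, less where a joint would pass 70% of its speed; a pose out of reach is approached as far as the arm can. A call is refused whole if a number of a shift passes 1 or a number of a turn 1, either way. A call with a gripper value outside its range is refused whole. OPENING is the gripper command: -1 is fully open, 1 is shut, values between are in proportion, set as the call begins (- or left out, the last holds). The fingers move at their own pace and stop on an object; the grip force is fixed at half the most. Time passes only in rows, so rows that do not move let the fingers close. It gives the time, the measured TCP pose, the force and the opening at its end, in the units of the state.
- ctrl.read_state(): the state, without advancing time (a new reading comes with each control period).
- ctrl.get_image(name): name is "scene" or "side" or "wrist"; returns a dict with "color" (384x512x3 uint8, red, green, blue), "depth" (384x512 float32, mm along the optical axis (not along the pixel's ray), 0 where there is no reading), "camera_matrix" (3x3 intrinsics, pixels), "R" (3x3) and "t" (3): a world point X has camera coordinates R X + t. Camera axes: x right, y down, z forward; pixel columns grow to the right and rows downward; lengths in mm; the calibration is good to about 2 mm. A picture is of the moment at which its call begins.
- ctrl.finish_job(): hands the job in, once; it reports no verdict.
Trained networks look in a picture, given as the dict that the camera call returned (one of the last four; its "shot" number tells which), for a name from the list of things; names that differ only in an ending like _2 or _b are one class to them, and where a whole thing is asked for, a point or a joint stands for the part that bears it (a point fixed in the world has none). Each returns a list of dicts, best first, with "conf" (0 to 1); they miss things now and then, are a little off and sometimes report something else, mostly with a low value. They report only what shows in the picture. A call takes as long as a camera call. They do not tell look-alikes from the thing itself.
- ctrl.search_frame(query, picture): "extent" ([centre column, centre row, width, height] in pixels, round what is visible of it).
The state is a dict: "clock": time; "qpos": joint angles; "qd": joint speeds; "tau": joint torques, N m; "eef_pos": TCP position; "tool_rot": TCP orientation; "force": force on the tool from outside, world axes, zero at the start; "torque": the same for the moment, N m; "width": finger opening in mm.
Only numpy, scipy, OpenCV 4.12 (cv2) and the standard library are available. Lean on these libraries where they do the work, as an engineer would, in place of code of your own. Each camera call takes 0.05 s, during which the arm holds its last target. There are 200 camera calls.

### The job

Loose brass clippings lie on the sealing face of this vehicle relay box: sweep all four into the cardboard tray at its far end with the orange scraper, never touching them with the gripper itself, and stand the scraper back upright on its blue mat. Then press every relay down fully home in its socket, and after that swing the cover down and, once it is down, press its red lock until the lock is in and the cover is fully shut. Leave the ignition coil, the connector plugs and the screwdriver where they lie.

Things in the scene. Friction and masses are not known exactly. Their poses are not given: they have to be found in the camera images.
- relaybox: Relay box, fixed. Origin: centre of its underside; x to its far (tray) end, y to the hinge side. Black base 180 x 160 x 55, on it a grey flange 220 (x) x 190 (y) x 10, top (sealing face) at z = 65. Clippings lie on its strip y = -93 to -30, x = -110 to 110, open at both ends, between a 4 mm wide outer lip (top z = 72) and the black relay carrier (top z = 77). Fixed fuses behind, tops z = 89.
- relay0 (a joint): How far the near relay stands proud of its socket, m: 0 = fully home, up to 0.009 = proud; it may already be home or nearly so. Counts as home below 0.0015. It slides straight down, resists with about 7 N of friction, then stops hard at 0; it stays where it is left.
- relay1 (a joint): The same for the middle relay.
- relay2 (a joint): The same for the far relay (always at least 4 mm proud at the start).
- relay0_top (a point): Centre of the top of the near relay: black cube 28 x 28 x 26 high with a white square on top; at box x = -60, y = -10. Its top lies at box z = 103 when home and as much higher as it stands proud; brass blades show below a proud relay.
- relay1_top (a point): Centre of the top of the middle relay, same kind, at box x = 0, y = -10.
- relay2_top (a point): Centre of the top of the far relay, same kind, at box x = 60, y = -10.
- cover (a joint): Opening angle of the black cover, rad: 0 = fully shut (counts below 0.02); starts open at 1.7 to 1.95, leaning outwards. Stiff hinge: it stays where it is left and takes about 0.45 N m to move, besides its weight (0.22 kg). Close it by pushing its outer face from behind (hinge side) over towards the box's -y side, then down.
- cover_hinge (a point): Middle of the cover's hinge line, at box x = 0, y = 88, z = 65; the line runs along the box's x. The cover is a deep shell, 206 along the hinge, 178 from hinge line to free edge, 55 deep, walls 4: shut, its outer face is level at box z = 120 and its free edge at box y = -90.
- cover_edge (a point): Middle of the cover's free edge on its outer face (178 from the hinge line, 55 out from the plane of its rim). When open the outer face looks away from the box and the cover reaches about 245 mm above the bench: pass over it, and push it near this edge, beside the lock (the lock is clear at 25 mm and more from the middle).
- lock (a joint): How far the red lock stands up, m: about 0.006 = out, 0 = pressed in (counts below 0.0015). Slides into the cover at right angles to the outer face with about 7 N of friction, then stops hard; it stays where it is left. It must not be pressed in before the cover is down.
- lock_top (a point): Centre of the top of the red lock, a block 28 (along the hinge) x 20 in the cover's outer face, 156 mm from the hinge line, midway along. Pressed in, its top stands 2 mm above the outer face; out, 8 mm.
- tray: Open cardboard tray, fixed, 130 (x) x 160 (y) x 45 high, walls 4. Origin: centre of its underside. It stands at the box's far end, square with the box, with its near wall tucked under the overhanging flange, so what is pushed off the far end of the strip falls in.
- chip0: Loose brass clipping, about 18 x 12 x 7 high, 11 g, lying flat. Origin: centre of its underside.
- chip1: Brass clipping like chip0.
- chip2: Brass clipping like chip0.
- chip3: Brass clipping like chip0.
- scraper: Scraper block standing on its foot. Origin: centre of its underside, z up. Black rubber foot 30 (x) x 52 (y, the wiping width) x 18 high; above it an orange body narrowing to an upright grip rib 18 thick (x) x 46 (y) from 26 to 70 mm high. Grip the rib across x. About 90 g.
- mat: Blue mat, fixed on the bench, 140 (x) x 160 (y) x 3 thick; the scraper starts on it. Origin: centre of its underside.
- coil: Loose black ignition coil, head 50 x 36 x 26 with a 100 mm rubber stem, lying on the bench: leave alone. Origin under its head.
- plug0: Loose black connector plug, 54 x 30 x 24, orange tab: leave alone.
- plug1: Loose black connector plug, 54 x 30 x 24, red tab: leave alone.
- screwdriver: Loose screwdriver on the bench: leave alone.
Things that resemble listed ones, but are neither listed nor needed, are in the scene too. Of the things like the scraper, leave any that is turquoise; of the rest the larger one is meant. There is more than one size of the mat; the one meant has the size given above.

How it is judged (in metres and radians):
On the way, in this order (a step that is already met when the one before it is completed fails the run):
1. all four clippings lie in the tray (x of chip0 in the frame of tray between -0.065 and 0.065 m and y of chip0 in the frame of tray between -0.08 and 0.08 m and z of each of chip0, chip1, chip2, chip3 in the frame of tray below 0.035 m and x of chip1 in the frame of tray between -0.065 and 0.065 m and y of chip1 in the frame of tray between -0.08 and 0.08 m and x of chip2 in the frame of tray between -0.065 and 0.065 m and y of chip2 in the frame of tray between -0.08 and 0.08 m and x of chip3 in the frame of tray between -0.065 and 0.065 m and y of chip3 in the frame of tray between -0.08 and 0.08 m), for 0.1 s.
2. the scraper stands upright on its mat, let go (x of scraper in the frame of mat between -0.07 and 0.07 m and y of scraper in the frame of mat between -0.08 and 0.08 m and z of scraper in the frame of mat below 0.01 m and angle between scraper's own z axis and vertical below 0.2 rad and contact force between the fingers and scraper below 0.1 N), for 0.1 s.
3. all three relays are fully home, the cover still open (value of joint each of relay0, relay1, relay2 below 0.0015 m and value of joint cover above 0.5 rad), for 0.1 s.
4. the cover has been swung down over the relays (value of joint cover below 0.15 rad).
5. the cover is fully shut and the lock pressed in (value of joint cover below 0.02 rad and value of joint lock below 0.0015 m), for 0.1 s.
At the end, for the whole second after the job is handed in: All four clippings lie in the tray (inside its walls, below its rim), the scraper stands upright at rest on its mat (its centre over the mat), the three relays stand less than 1.5 mm proud, the cover is shut to under 0.02 rad (about 3.5 mm at its free edge) and the lock is in to under 1.5 mm (all of step 1 and all of step 5 and x of scraper in the frame of mat between -0.07 and 0.07 m and y of scraper in the frame of mat between -0.08 and 0.08 m and z of scraper in the frame of mat below 0.01 m and angle between scraper's own z axis and vertical below 0.2 rad and value of joint each of relay0, relay1, relay2 below 0.0015 m and linear speed of scraper below 0.02 m/s); the robot touches nothing.
It fails at once if the fingers or the arm touch a clipping (contact force between any of the fingers, the arm and chip0 above 0.3 N or contact force between any of the fingers, the arm and chip1 above 0.3 N or contact force between any of the fingers, the arm and chip2 above 0.3 N or contact force between any of the fingers, the arm and chip3 above 0.3 N).
It fails at once if the lock is pressed in while the cover is still up (value of joint lock below 0.002 m and value of joint cover above 0.15 rad).
It fails at once if another loose thing (coil, plugs, screwdriver) is moved by more than 3 cm (distance of any of coil, plug0, plug1, screwdriver from where it was at the start of the episode above 0.03 m).
It also fails if it takes over 72 s, if anything falls off the work surface, if the arm or the gripper's body presses on something with over 40 N, if the wrist force passes 120 N, or if a joint passes its speed limit or range.

## Working session

There is one attempt and no reset: what is moved stays moved. The work goes in short steps, Python scripts to look and compute and a shell command to move; the robot and the scene stay as the last step left them, time stands still between calls to the robot, and variables do not carry over. Pictures are saved under pics/ and viewed, about 8 in all and at most 12, crops included, and the job is handed in when it is done.

```bash
ls; mkdir -p pics; python3 - <<'E'
from cell import ctrl
import cv2,numpy as np
s=ctrl.read_state();print({k:np.round(v,3).tolist() for k,v in s.items()})
for n in("scene","side"):
    p=ctrl.get_image(n);cv2.imwrite(f"pics/{n}0.png",cv2.resize(p["color"][:,:,::-1],(800,600)))
    np.savez(f"{n}0.npz",**{k:p[k] for k in("color","depth","camera_matrix","R","t")})
    for q in("scraper","mat","relaybox","tray","chip0","lock","relay0","cover"):
        print(n,q,[(np.round(d["extent"]).tolist(),round(d["conf"],2)) for d in ctrl.search_frame(q,p)])
E
```

```text
pics
{'clock': 0.0, 'qpos': [-1.174, 0.629, 0.038, 1.518, -0.027, 0.996, -0.02], 'qd': [-0.0, -0.001, -0.0, -0.001, -0.001, -0.0, -0.001], 'tau': [0.001, -56.339, 1.227, -19.345, 0.011, 0.011, -0.0], 'eef_pos': [289.862, 581.072, 230.379], 'tool_rot': [-3.14, 0.0, 2.679], 'force': [0.003, 0.375, 0.469], 'torque': [-0.098, 0.004, -0.056], 'width': 85.382}
scene scraper [([224.0, 172.0, 20.0, 24.0], 0.72), ([246.0, 153.0, 15.0, 23.0], 0.57), ([208.0, 246.0, 63.0, 58.0], 0.52), ([265.0, 172.0, 9.0, 18.0], 0.43), ([299.0, 237.0, 97.0, 83.0], 0.43)]
scene mat [([388.0, 256.0, 100.0, 68.0], 0.92), ([222.0, 184.0, 42.0, 24.0], 0.57), ([225.0, 173.0, 14.0, 21.0], 0.54)]
scene relaybox [([285.0, 238.0, 136.0, 92.0], 0.61)]
scene tray [([208.0, 247.0, 64.0, 57.0], 0.83), ([166.0, 206.0, 21.0, 40.0], 0.58)]
scene chip0 [([164.0, 205.0, 21.0, 39.0], 0.53), ([302.0, 340.0, 26.0, 18.0], 0.17)]
scene lock [([312.0, 231.0, 12.0, 13.0], 0.62)]
scene relay0 [([248.0, 225.0, 14.0, 11.0], 0.61), ([224.0, 171.0, 14.0, 22.0], 0.35)]
scene cover [([301.0, 235.0, 101.0, 86.0], 0.96)]
side scraper [([291.0, 355.0, 33.0, 37.0], 0.85), ([312.0, 286.0, 25.0, 40.0], 0.74), ([250.0, 302.0, 10.0, 29.0], 0.74), ([317.0, 294.0, 82.0, 69.0], 0.7)]
side mat [([317.0, 296.0, 77.0, 65.0], 0.73)]
side relaybox [([234.0, 165.0, 108.0, 124.0], 0.88), ([241.0, 176.0, 11.0, 14.0], 0.36)]
side tray []
side chip0 []
side lock []
side relay0 [([241.0, 175.0, 14.0, 14.0], 0.51), ([261.0, 167.0, 10.0, 12.0], 0.44), ([223.0, 184.0, 10.0, 17.0], 0.43)]
side cover [([217.0, 138.0, 74.0, 75.0], 0.58)]
```

View pics/scene0.png

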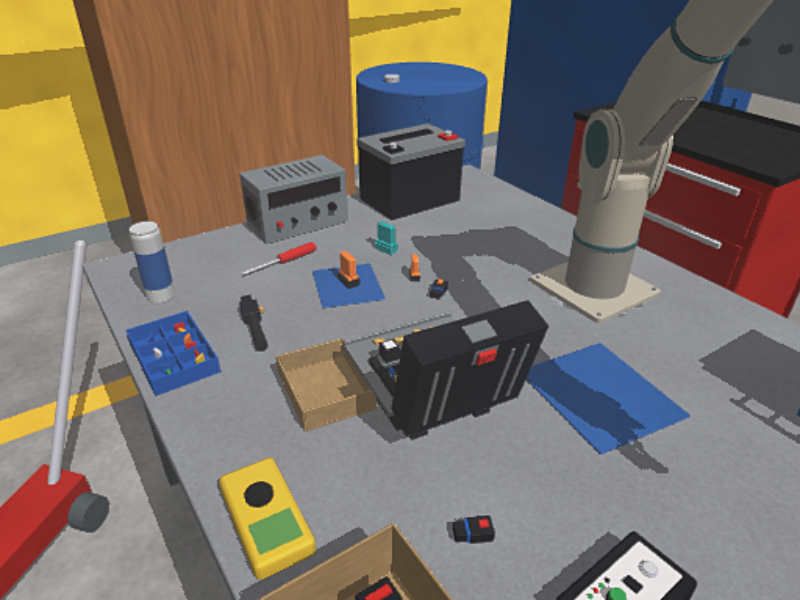

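View pics/side0.png

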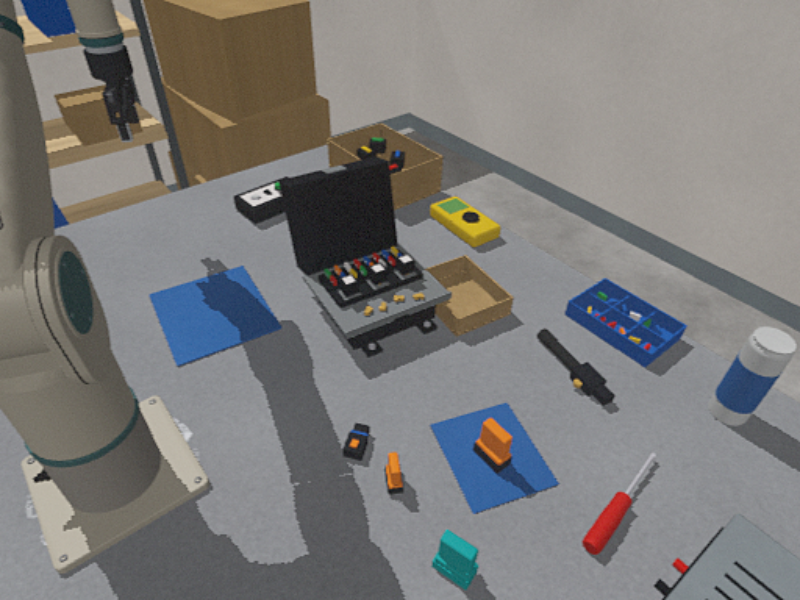

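Scraper candidates (side picture, 800x600): the larger orange one on the blue mat at (492,445), the small orange one at (394,470), the turquoise one at (456,558). I choose the first. Mats: the small one at (495,455) under the scraper and a bigger one at (215,312). Relay box at (370,270), cover open towards the left/back, and the clippings on the strip at (370–420,305).

```bash
cat > h.py <<'E'
import numpy as np,cv2
def cloud(p):
    d=p["depth"].astype(float);K=p["camera_matrix"];v,u=np.mgrid[:d.shape[0],:d.shape[1]]
    c=np.stack([(u-K[0,2])/K[0,0]*d,(v-K[1,2])/K[1,1]*d,d],-1)
    w=(c-p["t"])@p["R"];w[d<=0]=np.nan;return w
def hsv(p): return cv2.cvtColor(p["color"],cv2.COLOR_RGB2HSV)
def rect(w,m):
    q=w[m][:,:2].astype(np.float32);(c,s,a)=cv2.minAreaRect(q);return np.round(c,1),np.round(s,1),round(a,1),len(q)
E
python3 - <<'E'
from h import *
for n in("side","scene"):
    p=np.load(n+"0.npz");w=cloud(p);h=hsv(p);H,S,V=[h[...,i] for i in range(3)];z=w[...,2]
    ok=np.isfinite(z)
    print(n,"cam",np.round(-p["R"].T@p["t"]))
    for nm,m in (("blue",(H>100)&(H<118)&(S>130)&ok&(z<12)&(z>-8)),("orange",(H>5)&(H<18)&(S>180)&ok&(z>5)&(z<100)),("yellowish brass",(H>13)&(H<28)&(S>90)&ok&(z>60)&(z<90)),("white",(V>170)&(S<40)&ok&(z>80)&(z<140)),("red",((H<4)|(H>175))&(S>170)&ok&(z>100)&(z<300)),("turq",(H>80)&(H<95)&(S>120)&ok&(z>5)&(z<100))):
        k,l,st,c=cv2.connectedComponentsWithStats(m.astype(np.uint8))
        for i in range(1,k):
            if st[i,4]>7:
                mm=l==i;print(nm,np.round(c[i]),st[i,4],np.round(np.nanmedian(w[mm],0)),np.nanpercentile(z[mm],[2,98]).round(),rect(w,mm) if st[i,4]>40 else"")
    m=ok&(abs(z-65)<3.5)
    k,l,st,c=cv2.connectedComponentsWithStats(m.astype(np.uint8))
    for i in range(1,k):
        if st[i,4]>60: print("z65",np.round(c[i]),st[i],rect(w,l==i))
E
```

```text
side cam [  41. -588.  720.]
blue [136. 201.] 3152 [260. 236.   4.] [1. 7.] (array([267.6, 248.7]), array([231.1, 196.5]), 81.9, 3152)
blue [390. 189.] 42 [ 927. -209.    6.] [ 1. 11.] (array([ 927.4, -206.2]), array([38.5, 28. ]), 54.3, 42)
blue [373. 195.] 39 [ 860. -190.    5.] [ 3. 12.] 
blue [405. 199.] 53 [ 925. -258.    6.] [ 2. 12.] (array([ 917.9, -264. ]), array([46. , 25.4]), 89.3, 53)
blue [381. 198.] 29 [ 867. -218.    5.] [ 2. 11.] 
blue [395. 218.] 171 [ 811. -301.    8.] [ 2. 12.] (array([ 827., -298.]), array([ 95.1, 210.3]), 32.5, 171)
blue [394. 207.] 53 [ 868. -267.    6.] [ 1. 12.] (array([ 861. , -265.5]), array([22.8, 45.3]), 7.4, 53)
blue [423. 210.] 88 [ 925. -331.    5.] [ 1. 12.] (array([ 918.5, -323.9]), array([46.8, 26.3]), 85.3, 88)
blue [413. 218.] 61 [ 867. -326.    5.] [ 1. 12.] (array([ 860.4, -323.7]), array([45.7, 22.9]), 88.4, 61)
blue [315. 294.] 2684 [ 449. -332.    3.] [1. 6.] (array([ 464.1, -315.6]), array([159.9, 141.2]), 70.8, 2684)
orange [317. 282.] 351 [ 448. -325.   58.] [26. 75.] (array([ 455.3, -321.6]), array([47.2, 27.1]), 89.7, 351
[... 4444 characters left out ...]
, 25.6]), 80.0, 72)
turq [247. 152.] 200 [ 306. -397.   38.] [ 6. 71.] (array([ 306.8, -400.5]), array([29. , 58.5]), 29.0, 200)
z65 [480. 133.] [453 126  59  14  99] (array([-566.2,   40.4]), array([109. , 229.8]), 48.9, 99)
z65 [181. 137.] [156 130  49  13  81] (array([ 497. , -615.3]), array([ 90.2, 200.8]), 48.4, 81)
z65 [383. 175.] [364 166  39  13  69] (array([37.8, 25.7]), array([ 54.6, 126.6]), 34.9, 69)
z65 [246. 228.] [220 201  71  68 776] (array([524.6,  66.2]), array([209.1, 219.3]), 81.7, 776)
z65 [274. 271.] [256 264  40  14  64] (array([599.8, 194.2]), array([22.7, 98.2]), 68.7, 64)
z65 [233. 365.] [188 346  91  38 206] (array([812.2, 346.5]), array([ 74.4, 161.4]), 57.1, 206)
```

```bash
python3 -m crank '[[[0,0,-0.3,0,0,1],[0,0,-0.3,0,0,1],[0,0,-0.3,0,0,1],[0,0,-0.3,0,0,1],[0,0,-0.3,0,0,1],[0,0,-0.3,0,0,1],[0,0,-0.3,0,0,1],[0,0,-0.3,0,0,1],[0,0,-0.3,0,0,1],[0,0,-0.3,0,0,1],[0,0,-0.3,0,0,0.9],[0,0,0,0,0,0]]]' -1
```

```text
clock: 1.9
eef_pos: [289.4, 581.0, 334.1]
tool_rot: [-3.139, 0.002, 1.481]
force: [0.2, -0.9, 1.0]
width: 85.3
```

```bash
python3 -m crank '[[[-1,0.66,0,0,0,0],[-1,0.66,0,0,0,0],[-1,0.66,0,0,0,0],[-1,0.66,0,0,0,0],[-1,0.66,0,0,0,0],[-1,0.66,0,0,0,0],[-1,0.66,0,0,0,0],[-1,0.66,0,0,0,0],[-1,0,0,0,0,0],[-1,0,0,0,0,0],[-1,0,0,0,0,0],[-1,0,0,0,0,0]]]'
```

```text
clock: 2.9
eef_pos: [424.3, 202.1, 326.2]
tool_rot: [-3.137, 0.001, 1.535]
force: [1.4, 0.7, -0.3]
width: 85.3
```

```bash
python3 -m crank '[[[-1,0.1,0,0,0,0],[-1,0.1,0,0,0,0],[-1,0.1,0,0,0,0],[-1,0.1,0,0,0,0],[-1,0.1,0,0,0,0],[-1,0.1,0,0,0,0],[-1,0.1,0,0,0,0],[-1,0.1,0,0,0,0],[-1,0.1,0,0,0,0],[-1,0.1,0,0,0,0],[-1,0,0,0,0,0],[-1,0,0,0,0,0]]]'
```

```text
clock: 3.9
eef_pos: [443.7, -175.7, 323.5]
tool_rot: [-3.137, -0.001, 1.579]
force: [0.1, 0.6, 0.1]
width: 85.1
```

```bash
python3 -m crank '[[[-1,0,0.7,0,0,0],[-1,0,0.7,0,0,0],[-1,0,0.7,0,0,0],[-1,0,0.7,0,0,0],[-0.8,0,0.7,0,0,0],[0,0,0.6,0,0,0],[0,0,0,0,0,0]]]'
python3 - <<'E'
from cell import ctrl
from h import *
p=ctrl.get_image("wrist");s=ctrl.read_state();print(s["eef_pos"],s["tool_rot"])
cv2.imwrite("pics/w1.png",p["color"][:,:,::-1])
w=cloud(p);h=hsv(p);H,S,V=[h[...,i] for i in range(3)];z=w[...,2];ok=np.isfinite(z)
for nm,m in(("or",(H>5)&(H<22)&(S>150)&(z>20)&(z<90)&ok),("rib top",(H>5)&(H<22)&(S>150)&(z>66)&(z<80)&ok),("mat",(H>100)&(H<118)&(S>120)&(z<10)&ok)):
  k,l,st,c=cv2.connectedComponentsWithStats(m.astype(np.uint8))
  for i in range(1,k):
    if st[i,4]>80: print(nm,c[i].round(),np.nanmedian(w[l==i],0).round(1),rect(w,l==i))
E
```

```text
clock: 4.48
eef_pos: [443.9, -334.9, 194.2]
tool_rot: [-3.141, 0.004, 1.593]
force: [0.7, 1.0, 0.0]
width: 85.7
[ 444.24606444 -335.95169358  195.89368014] [3.14055019 0.00673991 1.59252868]
or [108.  14.] [ 299.6 -185.2   23.4] (array([ 298.7, -184.7]), array([13.7, 11.8]), 30.0, 179)
or [126.  96.] [ 318.2 -261.3   50.2] (array([ 315.2, -261.3]), array([34.3, 13.6]), 59.4, 877)
or [265. 160.] [ 454.7 -316.5   71.9] (array([ 456.5, -321. ]), array([49.8, 27. ]), 88.4, 1248)
rib top [267. 164.] [ 456.2 -319.5   72.3] (array([ 456.4, -321.1]), array([45.8, 17.9]), 88.6, 886)
mat [271. 142.] [ 465.1 -304.2    2.6] (array([ 462.6, -317.1]), array([160.5, 140. ]), 71.1, 14669)
```

View pics/w1.png

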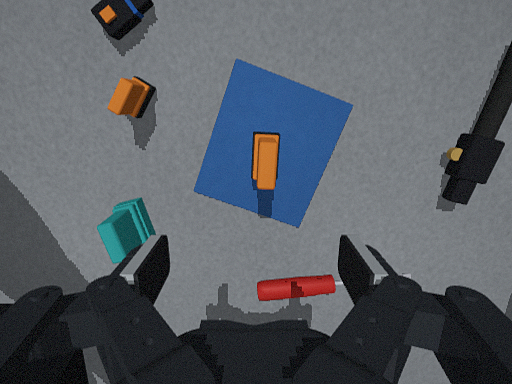

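The wrist view shows the larger orange scraper at (265,160) on the 140x160 mat, the small one at (130,97) and the turquoise one at (125,232). The choice is confirmed (rib 46 x 18).

```bash
python3 -m crank '[[[0,0,0,0,0,0.44],[0.5,0.4,0,0,0,0],[0,0,0.6,0,0,0],[0,0,0.9,0,0,0],[0,0,0.9,0,0,0],[0,0,0.7,0,0,0],[0,0,0,0,0,0]]]' -1
```

```text
clock: 5.12
eef_pos: [465.6, -318.5, 109.7]
tool_rot: [3.125, 0.011, 1.564]
force: [0.0, 1.5, -0.9]
width: 85.4
```

```bash
cat > d.py <<'E'
# usage: d.py x y z yaw  -> shift & turn (units) from now
import sys,numpy as np
from scipy.spatial.transform import Rotation as R
from cell import ctrl
s=ctrl.read_state();a=list(map(float,sys.argv[1:]))
C=R.from_euler("xyz",s["tool_rot"]);T=R.from_euler("xyz",[np.pi,0,a[3]])
print("pos",np.round(s["eef_pos"],1),"F",np.round(s["force"],1),"clk",s["clock"],"w",round(s["width"],1))
print("shift",np.round(C.inv().apply(np.array(a[:3])-s["eef_pos"])/30,2),"aligned-frame",np.round(T.inv().apply(np.array(a[:3])-s["eef_pos"])/30,2),"turn",np.round(np.degrees((C.inv()*T).as_rotvec())/6,2))
E
python3 -m crank '[[[0,0,0,0,0,0]]]'; python3 d.py 456.4 -321 37 1.546
```

```text
clock: 5.2
eef_pos: [466.3, -317.9, 110.6]
tool_rot: [3.124, 0.011, 1.566]
force: [-0.6, -0.5, 1.2]
width: 85.5
pos [ 466.3 -317.9  110.6] F [-0.6 -0.5  1.2] clk 5.2 w 85.5
shift [-0.08 -0.37  2.45] aligned-frame [-0.11 -0.33  2.45] turn [0.17 0.1  0.2 ]
```

```bash
python3 -m crank '[[[-0.1,-0.35,0,0.17,0.1,0.2],[0,0,0,0,0,0]]]'; python3 d.py 456.4 -321 37 1.546
```

```text
clock: 5.37
eef_pos: [456.6, -320.8, 113.5]
tool_rot: [3.14, 0.001, 1.547]
force: [1.0, -1.5, -0.2]
width: 85.1
pos [ 456.6 -320.8  113.5] F [ 1.  -1.5 -0.2] clk 5.3667 w 85.1
shift [-0.01 -0.01  2.55] aligned-frame [-0.01 -0.01  2.55] turn [0.02 0.01 0.01]
```

```bash
python3 -m crank '[[[0,0,0.5,0,0,0],[0,0,0.5,0,0,0],[0,0,0.5,0,0,0],[0,0,0.5,0,0,0],[0,0,0.4,0,0,0],[0,0,0.1,0,0,0],[0,0,0,0,0,0]]]'; python3 d.py 456.4 -321 37 1.546
```

```text
clock: 5.95
eef_pos: [462.6, -327.7, 47.1]
tool_rot: [3.124, 0.012, 1.546]
force: [1.5, -0.2, -1.3]
width: 85.3
pos [ 462.6 -327.7   47.1] F [ 1.5 -0.2 -1.3] clk 5.95 w 85.3
shift [ 0.22 -0.22  0.33] aligned-frame [ 0.22 -0.21  0.34] turn [ 0.17  0.11 -0.  ]
```

```bash
python3 -m crank '[[[0.2,-0.2,0.2,0.17,0.1,0],[0,0,0.1,0,0,0]]]'; python3 d.py 456.4 -321 37 1.546
```

```text
clock: 6.12
eef_pos: [457.3, -322.1, 39.4]
tool_rot: [3.141, 0.002, 1.546]
force: [-0.3, 1.1, 0.1]
width: 85.5
pos [ 457.3 -322.1   39.4] F [-0.3  1.1  0.1] clk 6.1167 w 85.5
shift [ 0.04 -0.03  0.08] aligned-frame [ 0.04 -0.03  0.08] turn [ 0.01  0.02 -0.  ]
```

```bash
python3 -m crank '[[[0.04,-0.03,0.08,0,0,0],[0,0,0,0,0,0],[0,0,0,0,0,0],[0,0,0,0,0,0],[0,0,0,0,0,0],[0,0,0,0,0,0],[0,0,0,0,0,0],[0,0,0,0,0,0]]]' 1; python3 d.py 456.4 -321 37 1.546
```

```text
clock: 6.78
eef_pos: [456.9, -320.9, 37.9]
tool_rot: [3.139, 0.003, 1.546]
force: [0.0, 0.9, -1.6]
width: 17.2
pos [ 456.9 -320.9   37.9] F [ 0.   0.9 -1.6] clk 6.7833 w 17.2
shift [-0.   -0.02  0.03] aligned-frame [-0.   -0.02  0.03] turn [0.02 0.03 0.  ]
```

```bash
python3 -m crank '[[[0,0,-0.6,0,0,0],[0,0,-0.9,0,0,0],[0,0,-1,0,0,0.3],[0,0,-1,0,0,0.3],[0,0,-1,0,0,0.3],[0.5,0,-0.8,0,0,0.2],[1,0,0,0,0,0],[1,0,0,0,0,0],[1,0,0,0,0,0],[1,0,0,0,0,0],[1,0,0,0,0,0],[1,0,0,0,0,0]]]'; python3 d.py 422.6 10.7 200 1.428
```

```text
clock: 7.78
eef_pos: [483.7, -130.0, 204.2]
tool_rot: [3.137, 0.007, 1.407]
force: [0.3, 0.7, -0.6]
width: 17.0
pos [ 483.7 -130.   204.2] F [ 0.3  0.7 -0.6] clk 7.7833 w 17.0
shift [ 4.3  -2.77  0.1 ] aligned-frame [ 4.35 -2.68  0.14] turn [ 0.04  0.06 -0.2 ]
```

```bash
python3 -m crank '[[[0.9,-0.6,0,0,0,0],[0.9,-0.6,0,0,0,0],[0.9,-0.6,0,0,0,-0.1],[0.8,-0.5,0,0,0,-0.1],[0.7,-0.4,0,0,0,0],[0,0,0,0,0,0]]]'; python3 d.py 422.6 10.7 200 1.428
python3 - <<'E'
from cell import ctrl
from h import *
p=ctrl.get_image("wrist")
cv2.imwrite("pics/w2.png",p["color"][:,:,::-1])
np.savez("w2.npz",**{k:p[k] for k in("color","depth","camera_matrix","R","t")})
w=cloud(p);h=hsv(p);H,S,V=[h[...,i] for i in range(3)];z=w[...,2];ok=np.isfinite(z)
for nm,m in(("white",(V>165)&(S<40)&(z>90)&(z<130)&ok),("brass",(H>13)&(H<28)&(S>90)&ok&(z>60)&(z<90)),("or",(H>5)&(H<22)&(S>150)&(z>90)&ok)):
  k,l,st,c=cv2.connectedComponentsWithStats(m.astype(np.uint8))
  for i in range(1,k):
    if st[i,4]>40: print(nm,c[i].round(),np.nanmean(w[l==i],0).round(1),rect(w,l==i))
E
```

```text
clock: 8.28
eef_pos: [420.0, 20.6, 201.9]
tool_rot: [3.139, 0.004, 1.44]
force: [-0.6, 0.5, -1.9]
width: 17.1
pos [420.   20.6 201.9] F [-0.6  0.5 -1.9] clk 8.2833 w 17.1
shift [-0.32  0.13  0.06] aligned-frame [-0.31  0.13  0.06] turn [0.02 0.03 0.12]
white [296. 140.] [460.4  56.1 106.4] (array([460.4,  56. ]), array([17.6, 17.9]), 82.8, 476)
white [370. 142.] [519.8  47.6 110.5] (array([519.8,  47.4]), array([18.3, 19. ]), 82.7, 508)
white [443. 142.] [579.2  39.5 109.8] (array([579.2,  39.6]), array([18.3, 19.8]), 83.4, 493)
brass [305.  63.] [476.1 116.2  87.8] (array([477.3, 116.9]), array([17.8,  7.6]), 85.9, 87)
brass [454.  63.] [600.6  99.8  84.9] (array([605.1,  99.7]), array([20.7, 15. ]), 83.3, 359)
brass [327.  92.] [493.6  90.8  86.1] (array([495.7,  90.5]), array([19.4,  9.1]), 82.7, 214)
brass [377.  88.] [536.   88.8  86.9] (array([538.6,  88.8]), array([12.6, 10.8]), 85.8, 65)
brass [298. 190.] [463.    2.   70.9] (array([462.4,   1.2]), array([18.5, 15.7]), 21.7, 208)
brass [362. 188.] [526.9  -4.2  71. ] (array([528.5,  -6.9]), array([12.8, 22. ]), 48.1, 206)
brass [326. 193.] [490.4  -5.2  71. ] (array([491.4,  -6.4]), array([20. , 14.5]), 37.6, 205)
brass [396. 201.] [560.1 -22.3  70.8] (array([560.1, -24.7]), array([15.7, 19.5]), 80.4, 220)
or [253. 248.] [421.2  28.4 227.6] (array([420.7,  21.7]), array([48.2, 27.1]), 85.3, 5392)
```

View pics/w2.png

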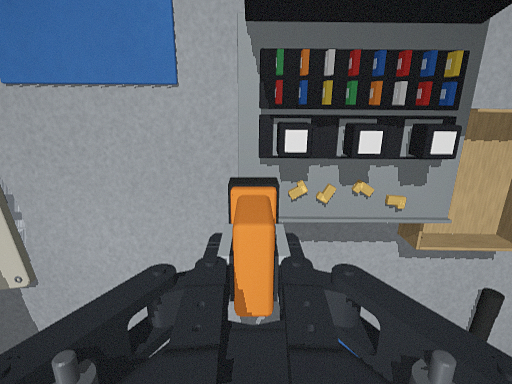

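```bash
python3 - <<'E'
from h import *
p=np.load("w2.npz");w=cloud(p);a=np.radians(-8.0)
r=w[...,:2]-[521.2,57.4];bx=r@[np.cos(a),np.sin(a)];by=r@[-np.sin(a),np.cos(a)];z=w[...,2]
for lo in range(-112,-20,4):
    m=(by>lo)&(by<=lo+4)&(bx>-50)&(bx<90)&np.isfinite(z);print(lo,m.sum(),np.percentile(z[m],[5,50,95]).round(1) if m.sum() else"",end=" | ")
m=(abs(z-65)<3)&(by>-88)&(by<-33);print("\nflange x",np.percentile(bx[m],[0.5,99.5]).round(1))
# lip edge by fit: pixels z 68..75 by<-80
m=(z>68.5)&(z<76)&(by<-80)&(by>-105);x=bx[m];y=by[m];print("lip",np.polyfit(x,y,1),np.percentile(y,[2,50,98]).round(1))
# carrier front edge
m=(z>73)&(z<81)&(by<-20)&(by>-45)&(abs(bx)<90);print("carrier y",np.percentile(by[m],[1,5]).round(1))
m=(np.hypot(w[...,0]-421,w[...,1]-20)<60)&(z>140)&(z<200);print("foot z",np.percentile(z[m],[1,5,50]).round(1),m.sum())
C=np.array([521.2,57.4]);X=np.array([np.cos(a),np.sin(a)]);Y=np.array([-X[1],X[0]])
for b in((-94,-61.5),(-60,-61.5),(105,-61.5)):print(b,(C+b[0]*X+b[1]*Y).round(1))
E
```

```text
-112 0  | -108 0  | -104 0  | -100 71 [70.1 71.3 72.1] | -96 821 [64.4 70.5 72.4] | -92 479 [63.5 64.7 65.8] | -88 481 [63.6 64.7 65.6] | -84 464 [63.6 64.6 65.7] | -80 464 [63.6 64.7 71.2] | -76 487 [63.6 64.8 72. ] | -72 503 [63.8 64.9 72.2] | -68 485 [63.6 64.9 72. ] | -64 524 [63.6 65.1 72.1] | -60 562 [63.7 64.9 71.9] | -56 553 [63.7 64.7 71.4] | -52 565 [63.5 64.7 67.6] | -48 775 [ 63.7  65.  291.1] | -44 1477 [ 64.  283.9 293.5] | -40 4166 [ 64.5 284.1 294.5] | -36 562 [63.5 64.6 65.8] | -32 204 [64.1 75.9 77.5] | -28 275 [75.6 76.8 78. ] | -24 574 [ 75.9 102.8 110.1] | 
flange x [-107.9  108.6]
lip [ 1.45206417e-03 -9.42513362e+01] [-96.6 -94.1 -92.5]
carrier y [-29.4 -29. ]
foot z [169.6 172.4 188.5] 1372
(-94, -61.5) [419.6   9.6]
(-60, -61.5) [453.2   4.8]
(105, -61.5) [616.6 -18.1]
```

```bash
python3 d.py 419.6 9.6 130 1.431; python3 -m crank '[[[-0.4,0.03,0.2,0,0,0.1],[0,0,0.6,0,0,0],[0,0,0.6,0,0,0],[0,0,0.6,0,0,0],[0,0,0.3,0,0,0],[0,0,0,0,0,0]]]'; python3 d.py 419.6 9.6 101 1.431
```

```text
pos [421.3  18.6 202.2] F [-0.4  0.3 -1.7] clk 8.3333 w 17.0
shift [-0.29 -0.03  2.41] aligned-frame [-0.3  -0.01  2.41] turn [0.05 0.04 0.08]
clock: 8.83
eef_pos: [426.4, 0.7, 132.6]
tool_rot: [3.126, 0.006, 1.425]
force: [0.1, -0.8, -0.3]
width: 17.5
pos [426.4   0.7 132.6] F [ 0.1 -0.8 -0.3] clk 8.8333 w 17.5
shift [ 0.27 -0.28  1.05] aligned-frame [ 0.26 -0.27  1.05] turn [ 0.15  0.06 -0.06]
```

```bash
python3 -m crank '[[[0.27,-0.28,0.2,0.15,0.06,-0.06],[0,0,0.2,0,0,0],[0,0,0,0,0,0]]]'; python3 d.py 419.6 9.6 101 1.431
```

```text
clock: 9.08
eef_pos: [420.2, 8.3, 120.3]
tool_rot: [3.141, 0.0, 1.428]
force: [0.4, -0.7, 0.3]
width: 17.3
pos [420.2   8.3 120.3] F [ 0.4 -0.7  0.3] clk 9.0833 w 17.3
shift [ 0.04 -0.03  0.64] aligned-frame [ 0.04 -0.03  0.64] turn [ 0.01  0.   -0.03]
```

```bash
python3 -m crank '[[[0.04,-0.03,0.25,0,0,0],[0.02,-0.02,0.25,0.03,0,0],[0.02,-0.02,0.15,0.03,0,0],[0,0,0,0,0,0]]]'; python3 d.py 419.6 9.6 101 1.431
```

```text
clock: 9.42
eef_pos: [419.6, 11.4, 99.8]
tool_rot: [-3.139, -0.001, 1.429]
force: [-1.0, -0.0, -1.1]
width: 17.8
pos [419.6  11.4  99.8] F [-1.  -0.  -1.1] clk 9.4167 w 17.8
shift [-0.06  0.01 -0.04] aligned-frame [-0.06  0.01 -0.04] turn [-0.03 -0.01 -0.02]
```

```bash
python3 -m crank '[[[-0.06,0.3,-0.03,-0.03,0,0],[0,0.35,0,0,0,0],[0,0.35,0,0,0,0],[0,0.35,0,0,0,0],[0,0.35,0,0,0,0]]]'; python3 d.py 616.6 -18.1 100.5 1.431
```

```text
clock: 9.83
eef_pos: [473.0, 1.5, 101.1]
tool_rot: [-3.141, -0.001, 1.429]
force: [-0.6, 0.2, -1.7]
width: 17.4
pos [473.    1.5 101.1] F [-0.6  0.2 -1.7] clk 9.8333 w 17.4
shift [0.03 4.83 0.02] aligned-frame [0.02 4.83 0.02] turn [-0.01 -0.01 -0.02]
```

```bash
python3 -m crank '[[[0,0.35,0.03,0,0,0],[0,0.35,0,0,0,0],[0,0.35,0,0,0,0],[0,0.35,0,0,0,0],[0,0.35,0,0,0,0],[0,0.35,0,0,0,0]]]'; python3 d.py 616.6 -18.1 100.5 1.431
```

```text
clock: 10.33
eef_pos: [546.3, -10.0, 102.2]
tool_rot: [3.135, 0.002, 1.43]
force: [-0.6, 0.1, -0.9]
width: 17.3
pos [546.3 -10.  102.2] F [-0.6  0.1 -0.9] clk 10.3333 w 17.3
shift [0.06 2.36 0.07] aligned-frame [0.06 2.36 0.06] turn [ 0.07  0.02 -0.01]
```

```bash
python3 -m crank '[[[0.06,0.3,0.06,0.07,0.02,0],[0.01,0.3,0,0,0,0],[0.01,0.25,0,0,0,0],[0,0.25,0,0,0,0]]]'; python3 d.py 616.6 -18.1 100.5 1.431
```

```text
clock: 10.67
eef_pos: [586.4, -13.8, 101.6]
tool_rot: [3.138, 0.002, 1.432]
force: [-0.4, 0.8, -1.1]
width: 17.1
pos [586.4 -13.8 101.6] F [-0.4  0.8 -1.1] clk 10.6667 w 17.1
shift [-0.    1.02  0.04] aligned-frame [-0.    1.02  0.04] turn [0.04 0.02 0.01]
```

```bash
python3 -m crank '[[[0,0.2,0.04,0.04,0,0],[0,0.2,0,0,0,0],[0,0.2,0,0,0,0],[0,0.2,0,0,0,0],[0,0.2,0,0,0,0],[0,0.05,0,0,0,0],[0,0,0,0,0,0],[0,0,0,0,0,0]]]'; python3 d.py 616.6 -18.1 100.5 1.431
```

```text
clock: 11.33
eef_pos: [624.6, -19.9, 100.8]
tool_rot: [3.138, 0.004, 1.433]
force: [-0.4, 0.3, -1.9]
width: 17.2
pos [624.6 -19.9 100.8] F [-0.4  0.3 -1.9] clk 11.3333 w 17.2
shift [ 0.02 -0.27  0.01] aligned-frame [ 0.02 -0.27  0.01] turn [0.03 0.04 0.02]
```

```bash
python3 -m crank '[[[0,0,-0.6,0,0,0],[0,0,-0.9,0,0,0],[0,0,-1,0,0,0],[-0.6,0,-1,0,0,0],[-1,0,-0.5,0,0,0],[-0.6,0,0,0,0,0],[0,0,0,0,0,0]]]'; python3 d.py 463 -317 200 1.431
cat > chips.py <<'E'
from cell import ctrl
from h import *
import sys
a=np.radians(-8.0)
for n in sys.argv[2:]:
  p=ctrl.get_image(n);cv2.imwrite(f"pics/{sys.argv[1]}_{n}.png",p["color"][:,:,::-1])
  w=cloud(p);h=hsv(p);H,S,V=[h[...,i] for i in range(3)];z=w[...,2];r=w[...,:2]-[521.2,57.4]
  bx=r@[np.cos(a),np.sin(a)];by=r@[-np.sin(a),np.cos(a)]
  m=(abs(bx)<250)&(by<0)&(by>-200)&(z<90)&(H>13)&(H<28)&(S>120)&(V>130)
  k,l,st,c=cv2.connectedComponentsWithStats(m.astype(np.uint8))
  for i in range(1,k):
    if st[i,4]>6: mm=l==i;print(n,c[i].round(),st[i,4],"box",np.median(bx[mm]).round(),np.median(by[mm]).round(),np.median(z[mm]).round())
E
python3 chips.py s1 wrist side
```

```text
clock: 11.92
eef_pos: [611.0, -83.7, 224.5]
tool_rot: [-3.136, 0.004, 1.437]
force: [-0.5, -0.6, -1.6]
width: 17.6
pos [611.  -83.7 224.5] F [-0.5 -0.6 -1.6] clk 11.9167 w 17.6
shift [-8.36 -3.85  0.87] aligned-frame [-8.39 -3.8   0.82] turn [-0.05  0.04  0.06]
wrist [284.  94.] 117 box 143.0 -46.0 13.0
wrist [270. 102.] 50 box 127.0 -55.0 10.0
wrist [282. 118.] 133 box 142.0 -74.0 11.0
wrist [282. 135.] 127 box 143.0 -93.0 10.0
side [291. 194.] 18 box 143.0 -72.0 10.0
side [295. 198.] 25 box 141.0 -94.0 10.0
```

View pics/s1_wrist.png

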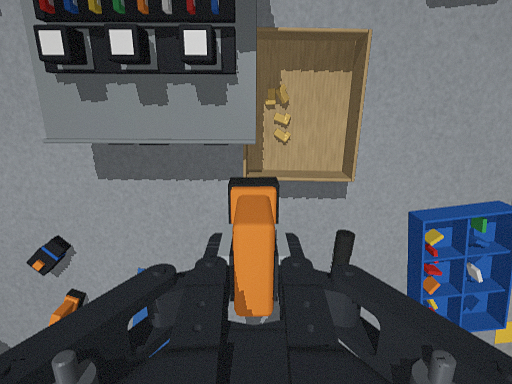

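All four clippings are in the tray at (284,94), (270,102), (282,118), (282,135), and the strip is empty. Next: back to the mat.

```bash
python3 -m crank '[[[-0.9,-0.4,0,0,0,0],[-0.9,-0.4,0,0,0,0],[-0.9,-0.4,0,0,0,0],[-0.9,-0.4,0,0,0,0],[-0.9,-0.4,0,0,0,0],[-0.9,-0.4,0,0,0,0],[-0.9,-0.4,0,0,0,0],[-0.8,-0.4,0,0,0,0],[-0.5,-0.3,0,0,0,0],[0,0,0,0,0,0]]]'; python3 d.py 460 -318 70 1.431
```

```text
clock: 12.85
eef_pos: [478.5, -275.6, 211.5]
tool_rot: [-3.119, -0.019, 1.471]
force: [-0.6, -0.5, -0.8]
width: 17.2
pos [ 478.5 -275.6  211.5] F [-0.6 -0.5 -0.8] clk 12.85 w 17.2
shift [-1.56 -0.37  4.7 ] aligned-frame [-1.48 -0.41  4.72] turn [-0.22 -0.17  0.38]
```

```bash
python3 -m crank '[[[-0.6,-0.2,0.6,-0.22,-0.17,0.2],[-0.6,-0.2,0.8,0,0,0],[-0.3,-0.1,0.9,0.03,0,0],[0,0,0.9,0.03,0.03,0],[0,0,0.7,0.03,0.03,0],[0,0,0,0,0,0]]]'; python3 d.py 460 -318 42 1.45
```

```text
clock: 13.35
eef_pos: [465.6, -306.8, 86.9]
tool_rot: [-3.135, -0.017, 1.461]
force: [0.5, 1.1, -1.3]
width: 17.0
pos [ 465.6 -306.8   86.9] F [ 0.5  1.1 -1.3] clk 13.35 w 17.0
shift [-0.41 -0.13  1.49] aligned-frame [-0.39 -0.14  1.5 ] turn [-0.07 -0.16  0.1 ]
```

```bash
python3 -m crank '[[[-0.35,-0.13,0.3,-0.07,-0.16,0.1],[0,0,0.35,0,0,0],[0,0,0.35,0,0,0],[0,0,0.3,0,0,0],[0,0,0,0,0,0]]]'; python3 d.py 460 -318 38 1.45
```

```text
clock: 13.77
eef_pos: [466.2, -308.3, 44.8]
tool_rot: [3.141, -0.007, 1.46]
force: [-1.0, 0.0, 0.1]
width: 17.1
pos [ 466.2 -308.3   44.8] F [-1.   0.   0.1] clk 13.7667 w 17.1
shift [-0.34 -0.17  0.22] aligned-frame [-0.34 -0.17  0.23] turn [ 0.01 -0.06  0.1 ]
```

```bash
python3 -m crank '[[[0,0,0.12,0,-0.06,0],[0,0,0.1,0,0,0],[0,0,0,0,0,0]]]'; python3 d.py 460 -318 38 1.46
```

```text
clock: 14.02
eef_pos: [467.9, -307.3, 38.3]
tool_rot: [3.139, -0.001, 1.462]
force: [-0.6, 0.5, -0.6]
width: 17.6
pos [ 467.9 -307.3   38.3] F [-0.6  0.5 -0.6] clk 14.0167 w 17.6
shift [-0.38 -0.22  0.01] aligned-frame [-0.38 -0.22  0.01] turn [ 0.03 -0.01  0.02]
```

```bash
python3 -m crank '[[[0,0,0,0,0,0],[0,0,0,0,0,0],[0,0,0,0,0,0],[0,0,0,0,0,0],[0,0,0,0,0,0],[0,0,-0.3,0,0,0],[0,0,-0.6,0,0,0],[0,0,-0.9,0,0,0],[0,0,-1,0,0,0],[0,0,-1,0,0,0],[0,0,-1,0,0,0],[0,0,0,0,0,0]]]' -1; python3 d.py 460 40 220 1.431
python3 - <<'E'
from cell import ctrl
from h import *
p=ctrl.get_image("side");w=cloud(p);h=hsv(p);H,S,V=[h[...,i] for i in range(3)];z=w[...,2]
m=(H>5)&(H<22)&(S>150)&(z>10)&(z<100)&(abs(w[...,0]-463)<60)&(abs(w[...,1]+317)<60)
print(rect(w,m),np.percentile(z[m],[2,98]),rect(w,m&(z>66)))
cv2.imwrite("pics/s2.png",p["color"][:,:,::-1])
E
```

```text
clock: 15.02
eef_pos: [466.3, -308.8, 192.7]
tool_rot: [3.139, 0.0, 1.458]
force: [1.3, -0.4, 0.1]
width: 85.7
pos [ 466.3 -308.8  192.7] F [ 1.3 -0.4  0.1] clk 15.0167 w 85.7
shift [11.53 -1.51 -0.92] aligned-frame [11.48 -1.83 -0.91] turn [0.03 0.   0.26]
(array([ 465.3, -308.2]), array([26.7, 50.1]), 4.2, 394) [25.03327974 74.531815  ] (array([ 466.7, -307.7]), array([44.2, 17.9]), 82.6, 149)
```

```bash
python3 -m crank '[[[1,-0.1,-0.1,0,0,0],[1,-0.1,-0.1,0,0,0],[1,-0.1,-0.1,0,0,0],[1,-0.1,-0.1,0,0,0],[1,-0.1,0,0,0,0.1],[1,-0.1,0,0,0,0.1],[1,-0.1,0,0,0,0],[1,-0.1,0,0,0,0],[1,-0.1,0,0,0,0],[1,-0.1,0,0,0,0],[0.8,-0.1,0,0,0,0],[0,0,0,0,0,0]]]' 1; python3 d.py 460.4 56 150 1.431
```

```text
clock: 16.07
eef_pos: [466.9, 30.6, 198.5]
tool_rot: [-3.133, 0.001, 1.428]
force: [0.1, 0.2, -0.0]
width: -0.1
pos [466.9  30.6 198.5] F [ 0.1  0.2 -0. ] clk 16.0667 w -0.1
shift [ 0.81 -0.32  1.62] aligned-frame [ 0.81 -0.33  1.62] turn [-0.08  0.01 -0.03]
```

```bash
python3 -m crank '[[[0.7,-0.3,0.2,-0.08,0,0],[0.1,0,0.5,0,0,0],[0,0,0.6,0,0,0],[0,0,0.4,0,0,0],[0,0,0,0,0,0]]]'; python3 d.py 460.4 56 115 1.431
```

```text
clock: 16.48
eef_pos: [459.1, 58.6, 144.5]
tool_rot: [-3.139, 0.002, 1.434]
force: [-0.5, -0.6, 0.7]
width: 0.3
pos [459.1  58.6 144.5] F [-0.5 -0.6  0.7] clk 16.4833 w 0.3
shift [-0.08  0.06  0.98] aligned-frame [-0.08  0.05  0.98] turn [-0.02  0.02  0.03]
```

```bash
python3 -m crank '[[[-0.08,0.05,0.4,0,0,0],[0,0,0.4,0,0,0],[0,0,0.2,0,0,0],[0,0,0.1,0,0,0],[0,0,0.1,0,0,0]]]'; python3 d.py 460.4 56 103 1.431
```

```text
clock: 16.9
eef_pos: [459.8, 53.2, 107.9]
tool_rot: [-3.138, 0.003, 1.431]
force: [0.7, -0.8, -0.7]
width: -0.0
pos [459.8  53.2 107.9] F [ 0.7 -0.8 -0.7] clk 16.9 w -0.0
shift [0.1  0.01 0.16] aligned-frame [0.1  0.01 0.16] turn [-0.03  0.03 -0.  ]
```

```bash
python3 -m crank '[[[0.08,0,0.1,0,0,0],[0,0,0.1,0,0,0],[0,0,0.1,0,0,0]]]'; python3 d.py 460.4 56 103 1.431;python3 -m crank '[[[0,0,0.1,0,0,0],[0,0,0.1,0,0,0]]]'
```

```text
clock: 17.15
eef_pos: [460.7, 54.5, 102.4]
tool_rot: [-3.14, 0.001, 1.428]
force: [-12.8, -0.4, 68.8]
width: -0.4
pos [460.7  54.5 102.4] F [-12.8  -0.4  68.8] clk 17.15 w -0.4
shift [ 0.05 -0.02 -0.02] aligned-frame [ 0.05 -0.02 -0.02] turn [-0.02  0.01 -0.03]
clock: 17.32
eef_pos: [460.6, 54.5, 102.7]
tool_rot: [-3.141, -0.006, 1.426]
force: [-7.8, -1.4, 34.3]
width: 0.3
```

```bash
python3 -m crank '[[[0,0,-0.4,0,0,0],[0,0,-0.5,0,0,0],[0.05,0.7,0,0,0,0],[0,0.7,0,0,0,0],[0,0.5,0,0,0,0],[0,0,0,0,0,0]]]'; python3 d.py 519.8 47.6 113 1.431
```

```text
clock: 17.82
eef_pos: [519.8, 48.9, 136.4]
tool_rot: [3.136, -0.012, 1.426]
force: [0.9, -0.2, -0.1]
width: -0.1
pos [519.8  48.9 136.4] F [ 0.9 -0.2 -0.1] clk 17.8167 w -0.1
shift [-0.05  0.    0.78] aligned-frame [-0.04  0.01  0.78] turn [ 0.05 -0.12 -0.04]
```

```bash
python3 -m crank '[[[-0.04,0,0.4,0.05,-0.12,0],[0.03,0,0.25,0,0,0],[0.03,0,0.15,0,0,0],[0,0,0.1,0,0,0],[0,0,0.1,0,0,0],[0,0,0.08,0,0,0]]]'; python3 d.py 519.8 47.6 102.5 1.431
```

```text
clock: 18.32
eef_pos: [519.2, 50.4, 102.7]
tool_rot: [3.14, 0.0, 1.427]
force: [-7.7, -0.0, 43.3]
width: 0.1
pos [519.2  50.4 102.7] F [-7.7 -0.  43.3] clk 18.3167 w 0.1
shift [-0.09  0.03  0.01] aligned-frame [-0.09  0.03  0.01] turn [ 0.02  0.   -0.04]
```

```bash
python3 -m crank '[[[0,0,-0.4,0,0,0],[-0.05,0,-0.5,0,0,0],[-0.05,0.7,0,0,0,0],[0,0.7,0,0,0,0],[0,0.5,0,0,0,0],[0,0,0,0,0,0]]]'; python3 d.py 579.2 39.5 113 1.431
```

```text
clock: 18.82
eef_pos: [569.4, 40.7, 127.8]
tool_rot: [-3.132, -0.001, 1.427]
force: [1.0, -0.1, -0.4]
width: 0.1
pos [569.4  40.7 127.8] F [ 1.  -0.1 -0.4] clk 18.8167 w 0.1
shift [0.01 0.33 0.49] aligned-frame [0.01 0.33 0.49] turn [-0.09 -0.01 -0.04]
```

```bash
python3 -m crank '[[[0.01,0.33,0.1,-0.09,0,0],[0.03,0,0.2,0,0,0],[0.03,0,0.15,0,0,0],[0,0,0.1,0,0,0],[0,0,0.1,0,0,0],[0,0,0.08,0,0,0],[0,0,0.08,0,0,0]]]'; python3 d.py 579.2 39.5 102.5 1.431
```

```text
clock: 19.4
eef_pos: [577.0, 42.1, 102.8]
tool_rot: [-3.141, -0.003, 1.427]
force: [-8.0, 1.2, 38.8]
width: -0.1
pos [577.   42.1 102.8] F [-8.   1.2 38.8] clk 19.4 w -0.1
shift [-0.08  0.08  0.01] aligned-frame [-0.08  0.08  0.01] turn [-0.01 -0.03 -0.04]
```

```bash
python3 -m crank '[[[0,0,-0.5,0,0,0],[0,0,-0.8,0,0,0],[0,0,-1,0,0,0],[0,-0.4,-1,0,0,0],[0,-0.6,-1,0,0,0],[0,-0.7,-1,0,0,0],[0,-0.7,-1,0,0,0],[0,-0.7,-1,0,0,0],[0,-0.6,-0.3,0,0,0],[0,-0.2,0,0,0,0],[0,0,0,0,0,0]]]'
cat > c.py <<'E'
from cell import ctrl
from h import *
a=np.radians(-8.0);X=np.array([np.cos(a),np.sin(a)]);Y=np.array([-X[1],X[0]]);C=np.array([521.2,57.4])
def box(w): r=w[...,:2]-C; return r@X,r@Y,w[...,2]
if __name__=="__main__":
  for n in("wrist","scene","side"):
    p=ctrl.get_image(n);cv2.imwrite(f"pics/c_{n}.png",p["color"][:,:,::-1]);w=cloud(p);bx,by,z=box(w)
    if n=="wrist" or n=="side":
      for i,x in enumerate((-60,0,60)):
        m=(abs(bx-x)<7)&(abs(by+10)<7);print(n,"relay",i,m.sum(),np.nanmedian(z[m]).round(1))
    if n!="side":
      m=(abs(bx)<95)&(abs(bx)>30)&(by>100)&(by<210)&(z>90)&(z<230)
      yy,zz=by[m]-88,z[m]-65
      if len(yy)>50:
        k=np.polyfit(zz,yy,1);th=np.arctan(k[0])+np.pi/2;print(n,"cover pts",m.sum(),"theta",th.round(3),"offset",(np.median(yy*np.sin(th)+zz*np.cos(th))).round(1),zz.max()+65)
  import subprocess
E
python3 c.py; python3 d.py 493 266 320 1.431
```

```text
clock: 20.32
eef_pos: [448.4, 60.2, 335.7]
tool_rot: [-3.123, -0.006, 1.427]
force: [0.9, 0.1, -0.4]
width: 0.1
wrist relay 0 125 103.3
wrist relay 1 115 103.2
wrist relay 2 114 102.9
wrist cover pts 2414 theta 1.807 offset 51.7 135.41740274174003
scene cover pts 2054 theta 1.739 offset 64.4 229.9976414874274
side relay 0 64 360.7
side relay 1 16 103.1
side relay 2 12 104.1
pos [449.9  59.6 334.7] F [ 0.4  0.2 -0.3] clk 20.4667 w -0.1
shift [7.01 0.44 0.51] aligned-frame [7.01 0.46 0.49] turn [-0.18 -0.04 -0.04]
```

```bash
python3 -m crank '[[[0.9,0.1,0,-0.18,-0.04,0],[1,0.1,0,0,0,0],[1,0.1,0,0,0,0],[1,0,0,0,0,0],[1,0,0,0,0,0],[0.9,0,0,0,0,0],[0.9,0,0,0,0,0],[0.4,0,0,0,0,0],[0,0,0,0,0,0]]]'; python3 d.py 490.3 268.8 205 1.431
```

```text
clock: 21.22
eef_pos: [497.5, 274.0, 319.6]
tool_rot: [-3.134, 0.018, 1.415]
force: [0.1, -0.6, 0.1]
width: 0.2
pos [497.5 274.  319.6] F [ 0.1 -0.6  0.1] clk 21.2167 w 0.2
shift [-0.14 -0.18  3.82] aligned-frame [-0.21 -0.21  3.82] turn [-0.07  0.17 -0.15]
```

```bash
python3 -m crank '[[[0,-0.2,0.4,-0.07,0.17,-0.15],[0,0,0.7,0,0,0],[0,0,0.8,0,0,0],[0,0,0.8,0,0,0],[0,0,0.6,0,0,0],[0,0,0,0,0,0]]]'; python3 d.py 490.3 268.8 208 1.431; python3 - <<'E'
from c import *
print("box",box(np.array(ctrl.read_state()["eef_pos"])))
for t in np.arange(1.77,-0.01,-0.177):
    u=np.array([-np.cos(t),np.sin(t)]);n=np.array([np.sin(t),np.cos(t)])
    for s in (158,):
        P=np.array([88,65])+s*u+55*n+[11,0];print(round(t,2),P.round(0),end="; ")
E
```

```text
clock: 21.72
eef_pos: [493.9, 263.4, 213.6]
tool_rot: [3.141, 0.01, 1.423]
force: [-1.1, -0.7, 1.0]
width: 0.0
pos [493.9 263.4 213.6] F [-1.1 -0.7  1. ] clk 21.7167 w 0.0
shift [ 0.16 -0.15  0.19] aligned-frame [ 0.16 -0.15  0.19] turn [ 0.    0.09 -0.08]
box (np.float64(-55.6591480043876), np.float64(200.1861373483114), array(213.62104261))
1.77 [184. 209.]; 1.59 [157. 222.]; 1.42 [129. 230.]; 1.24 [100. 232.]; 1.06 [ 70. 230.]; 0.88 [ 42. 222.]; 0.71 [ 15. 210.]; 0.53 [ -9. 192.]; 0.35 [-30. 171.]; 0.18 [-47. 147.]; -0.0 [-59. 120.];
```

```bash
python3 -m crank '[[[-0.5,-0.1,0.1,0,0.09,-0.08],[-0.45,0,-0.2,0,0,0],[-0.45,0,-0.2,0,0,0],[-0.45,0,-0.13,0,0,0],[-0.45,0,-0.13,0,0,0]]]'; python3 d.py 490.3 268.8 208 1.431; python3 -c "
from c import *
print(box(np.array(ctrl.read_state()['eef_pos'])))"
```

```text
clock: 22.13
eef_pos: [482.6, 193.3, 232.7]
tool_rot: [3.14, -0.003, 1.431]
force: [1.1, 3.0, -1.6]
width: 0.1
pos [482.6 193.3 232.7] F [ 1.1  3.  -1.6] clk 22.1333 w 0.1
shift [ 2.53 -0.1   0.83] aligned-frame [ 2.53 -0.1   0.82] turn [ 0.02 -0.03  0.  ]
(np.float64(-57.13048198276665), np.float64(129.15832192748084), array(232.67625914))
```

```bash
cat > b.py <<'E'
from c import *
s=ctrl.read_state();print(np.round(box(np.array(s['eef_pos'])),1),"F",np.round(s["force"],1),"rot",np.round(s["tool_rot"],3))
E
python3 -m crank '[[[-0.48,0,0.05,0,0,0],[-0.48,0,0.04,0,0,0],[-0.5,0,0.03,0,0,0],[-0.5,0,0.05,0,0,0],[-0.47,0,0.13,0,0,0],[-0.47,0,0.13,0,0,0]]]'; python3 b.py
```

```text
clock: 22.63
eef_pos: [472.2, 99.0, 228.2]
tool_rot: [3.13, -0.013, 1.428]
force: [0.3, 1.9, 1.0]
width: -0.0
[-54.3  34.3 228.2] F [0.3 1.9 1. ] rot [ 3.13  -0.013  1.428]
```

```bash
python3 -m crank '[[[-0.3,0,0.3,0.05,-0.1,0],[-0.33,0,0.3,0,0,0],[-0.4,0,0.3,0,0,0],[-0.4,0,0.3,0,0,0]]]'; python3 b.py
```

```text
clock: 22.97
eef_pos: [467.1, 49.5, 195.1]
tool_rot: [3.129, -0.003, 1.423]
force: [1.0, 2.6, 1.6]
width: 0.1
[-52.4 -15.4 195.1] F [1.  2.6 1.6] rot [ 3.129e+00 -3.000e-03  1.423e+00]
```

```bash
python3 -m crank '[[[-0.28,-0.05,0.4,0.06,0,0],[-0.28,-0.03,0.4,0,0,0],[-0.25,0,0.4,0,0,0],[-0.25,0,0.4,0,0,0]]]'; python3 b.py
```

```text
clock: 23.3
eef_pos: [461.4, 11.0, 147.7]
tool_rot: [3.131, -0.0, 1.42]
force: [-0.0, 1.1, 1.2]
width: 0.0
[-52.7 -54.2 147.7] F [-0.   1.1  1.2] rot [ 3.131 -0.     1.42 ]
```

```bash
python3 -m crank '[[[-0.05,0,0.35,0.06,0,0],[-0.02,0,0.3,0,0,0],[0,0,0.15,0,0,0],[0,0,0.1,0,0,0],[0,0,0.08,0,0,0]]]'; python3 b.py
```

```text
clock: 23.72
eef_pos: [460.9, 2.8, 119.3]
tool_rot: [3.137, 0.001, 1.414]
force: [-13.1, 1.3, 65.6]
width: 0.3
[-52.2 -62.5 119.3] F [-13.1   1.3  65.6] rot [3.137e+00 1.000e-03 1.414e+00]
```

```bash
python3 -m crank '[[[0,0,-0.5,0,0,0],[0,0,-0.6,0,0,0],[-0.1,0.6,0,0,0,0],[-0.05,0.6,0,0,0,0],[0,0.4,0,0,0,0],[0,0,0,0,0,0]]]'; python3 d.py 511.7 -9.9 128 1.431
python3 - <<'E'
from c import *
p=ctrl.get_image("scene");cv2.imwrite("pics/lock.png",cv2.resize(p["color"][150:300,180:380,::-1],(800,600)));w=cloud(p);h=hsv(p);H,S,V=[h[...,i] for i in range(3)];bx,by,z=box(w)
m=((H<4)|(H>175))&(S>150)&(abs(bx)<40)&(abs(by+68)<40)&(z>105);print("lock",m.sum(),[np.nanmedian(q[m]).round(1) for q in(bx,by,z)])
for y in(-80,-40,0,40):
  m=(abs(bx)<95)&(abs(by-y)<8)&(z<135)&(z>100);print(y,m.sum(),np.nanmedian(z[m]).round(1))
E
```

```text
clock: 24.22
eef_pos: [509.5, -5.6, 156.6]
tool_rot: [3.136, -0.003, 1.42]
force: [0.0, 0.3, 1.5]
width: 0.0
pos [509.5  -5.6 156.6] F [0.  0.3 1.5] clk 24.2167 w 0.0
shift [-0.13  0.09  0.95] aligned-frame [-0.13  0.09  0.95] turn [ 0.06 -0.03 -0.11]
lock 54 [np.float64(3.5), np.float64(-62.3), np.float64(126.5)]
-80 192 119.6
-40 232 119.8
0 261 119.8
40 282 119.8
```

Cover is level at z ≈ 119.8, with the lock out at about 127. Pressing the lock.

```bash
python3 -m crank '[[[-0.08,0.09,0.4,0.06,-0.03,-0.1],[0.03,0,0.3,0,0,0],[0,0,0.15,0,0,0],[0,0,0.1,0,0,0],[0,0,0.1,0,0,0],[0,0,0.08,0,0,0]]]'; python3 b.py
```

```text
clock: 24.77
eef_pos: [508.4, -5.9, 121.2]
tool_rot: [-3.138, -0.003, 1.432]
force: [-9.8, 2.0, 53.4]
width: -0.3
[ -3.9 -64.5 121.2] F [-9.8  2.  53.4] rot [-3.138e+00 -3.000e-03  1.432e+00]
```

```bash
python3 -m crank '[[[0,0,-0.5,0,0,0],[0,0,-0.8,0,0,0],[0,0,-1,0,0,0],[-0.5,0,-1,0,0,0],[-0.8,0,-1,0,0,0],[-0.8,0,-0.6,0,0,0],[-0.4,0,0,0,0,0],[0,0,0,0,0,0]]]'; python3 b.py; python3 chips.py fin wrist
python3 - <<'E'
from c import *
for n in("wrist","scene","side"):
  p=ctrl.get_image(n);w=cloud(p);h=hsv(p);H,S,V=[h[...,i] for i in range(3)];bx,by,z=box(w)
  if n=="scene":cv2.imwrite("pics/end.png",cv2.resize(p["color"][:,:,::-1],(800,600)))
  m=((H<4)|(H>175))&(S>150)&(abs(bx)<25)&(abs(by+68)<25)&(z>110);print(n,"lock",m.sum(),np.nanmedian(z[m]).round(1))
  for y in(-80,-30,30,70):
    m=(abs(bx)<95)&(abs(bx)>20)&(abs(by-y)<8)&(z<135)&(z>100);print(y,np.nanmedian(z[m]).round(1),end=" ")
  m=(H>5)&(H<22)&(S>150)&(z>10)&(z<100)&(abs(w[...,0]-463)<60)&(abs(w[...,1]+317)<60)
  if m.sum()>30:print("scraper",rect(w,m),np.percentile(z[m],[2,98]).round(1))
E
```

```text
clock: 25.43
eef_pos: [492.9, -81.1, 270.4]
tool_rot: [-3.126, -0.004, 1.435]
force: [-0.5, -0.0, -0.7]
width: -0.1
[  -8.8 -141.1  270.4] F [-0.5 -0.  -0.7] rot [-3.126 -0.004  1.435]
wrist [373.  88.] 36 box 144.0 -49.0 13.0
wrist [372. 108.] 45 box 147.0 -74.0 10.0
wrist [369. 125.] 58 box 146.0 -97.0 10.0
wrist lock 555 121.6
-80 119.6 -30 119.7 30 nan 70 nan scraper (array([ 461.6, -306.5]), array([47.4, 11.5]), 71.2, 142) [20.7 73.6]
scene lock 36 121.9
-80 119.5 -30 119.9 30 119.9 70 119.9 scraper (array([ 471.7, -301.9]), array([50.1, 23.1]), 84.5, 139) [22.9 73.4]
side lock 38 122.5
-80 118.9 -30 120.1 30 120.3 70 120.2 scraper (array([ 465.4, -307.8]), array([25.8, 50. ]), 2.4, 388) [25.6 74.8]
  return np.nanmean(a, axis, out=out, keepdims=keepdims)
```

View pics/fin_wrist.png

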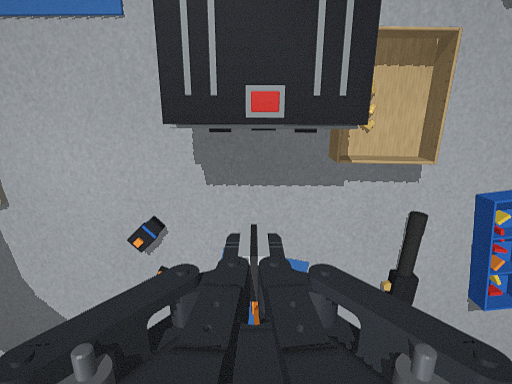

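View pics/end.png

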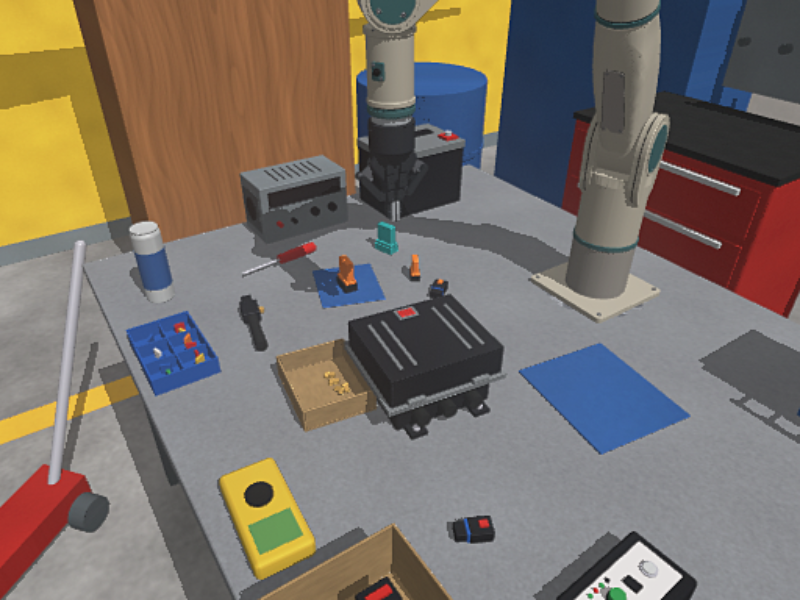

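The cover is shut level and the lock is in (405,313). The clippings are in the tray (335,382), the scraper is upright on its mat (347,272), and the other things are where they were. Handing in.

```bash
python3 -c "
from cell import ctrl
print(ctrl.finish_job())"
```

```text
the job is handed in; nothing more can be done
None
```

I finished every step and handed the job in at about 26 s of the 72 s allowed. No verdict was reported.

- **Clippings:** I swept all four into the tray with the larger orange scraper. A picture after the sweep showed all four in the tray and the strip empty. The last wrist picture found only three, because the shut cover partly hides that end of the tray. The last scene picture shows the group still inside.
- **Scraper:** It stands upright on the 140 x 160 mat, let go, at about (466, -308) mm with its top at z ≈ 74.
- **Relays:** I pressed each one to its hard stop with 39 to 69 N. Their tops then read box z = 102.9 to 103.3, where 103 is home. One side reading for relay 0 gave 361, because the arm was in the way. The cover now hides the relays, so I could not check them again at the end.
- **Cover:** It is shut and level, reading z ≈ 119.5 to 120 in the wrist and scene pictures. The side camera gave 118.9 to 120.3.
- **Lock:** The top reads 121.6 to 122.5, where 122 is fully in.
- **Other things:** The coil, plugs and screwdriver look unmoved in the last picture, judged by eye rather than measured. The robot was clear of everything at the end.

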